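Undo a union collar of unknown thread hand and pull the blanking plug

ROBOT

A 7-joint arm with a two-finger parallel gripper is mounted at the origin on a cart in front of the work surface, level with it; the furniture and walls round the work are solid. World frame = base frame: x ahead of the robot, y to its left, z up, the work surface at z = 0. Lengths are in mm, angles in rad, forces in N, time in s.
With the tool pointing down it reaches from about 400 to 875 mm from the base axis. Payload 4.4 kg.
Tool frame: the origin (TCP) lies at the very end of the fingers, on their centre line; the grasp point (between the pads) lies 19 mm behind it; z points along the fingers, y is the line along which they close (so a half turn about z gives the same grasp; the last joint's range is limited). The gripper opens to 85 mm and grips with 20 to 120 N. Pads are 22 mm wide; open, the fingers measure 114 mm over their backs; the gripper's body (76 mm by 85 mm) begins 54 mm behind the grasp point. The pads swing forward as they close: fully open they stand 13 mm farther back than shut.
Start: joints at [1.13, 0.628, 0.038, 1.517, -0.027, 0.996, -0.02], TCP at [237.984, -604.881, 231.313] pointing down, gripper open.
Joint ranges: [-3.06, 3.06], [-0.37, 2.12], [-1.25, 1.32], [0.18, 2.47], [-1.1, 4.24], [0.23, 1.98], [-2.94, 2.94]. Speed limits (rad/s): [2.57, 2.57, 3.14, 3.14, 3.14, 3.14, 3.14].

INTERFACE

Orientations are given as [roll, pitch, yaw] about the fixed x, y, z axes, in that order (R = Rz(yaw) Ry(pitch) Rx(roll)).
In Python, from cell import read_state, get_image, camera_params, finish_job gives the robot as it stands.
- The arm moves only by the tool arm_command, never from a script. Its argument "deltas" is a list of rows, each an object of numbers: "dx", "dy", "dz": the shift along the world's x, y, z in m; "yaw": the turn about the world's z in degrees; "jaw": the opening, from 0 (shut) to 1 (fully open). A call has 1 to 20 rows; each row is the pose to reach, as a shift and turn from the pose commanded when the call began; what a row does not reach only later rows make up. A row lasts 1/10 s, in which the tool goes at most 50 mm and 8.59 degrees, less where a joint would pass 70% of its speed; a pose out of reach is approached as far as the arm can. A call with a gripper value outside its range is refused whole. The fingers move at their own pace and stop on an object; the grip force is fixed at half the most. Time passes only in rows, so rows that repeat a pose let the fingers close. It gives the time, the measured TCP pose, the force, the opening and the grip force at its end, in the units of the state.
- read_state(): the state, without advancing time (a new reading comes with each control period).
- get_image(name): name is "scene" or "top" or "wrist"; returns (picture, depth): 420x560x3 uint8, red, green, blue; 420x560 float32, mm along the optical axis (not along the pixel's ray), 0 where there is no reading.
- camera_params(name): a dict with "camera_matrix" (3x3 intrinsics, pixels), "extrinsics" (4x4, takes a point from camera to world coordinates). Camera axes: x right, y down, z forward; pixel columns grow to the right and rows downward; lengths in mm; the calibration is good to about 2 mm. A picture is of the moment at which its call begins: read the wrist's pose just before it. camera_params takes no time and is no camera call; for the wrist camera it gives the pose at the moment of the call.
- finish_job(): hands the job in; it is judged then, once.
The state is a dict: "clock": time; "qpos": joint angles; "qd": joint speeds; "tau": joint torques, N m; "eef_pos": TCP position; "tool_rot": TCP orientation; "force": force on the tool from outside, world axes, zero at the start; "torque": the same for the moment, N m; "width": finger opening in mm; "gripper_force": force on a finger pad.
Only numpy, scipy, OpenCV 4.12 (cv2) and the standard library are available. Lean on these libraries where they do the work, as an engineer would, in place of code of your own. Each camera call takes 0.05 s, during which the arm holds its last target. There are 200 camera calls.

TASK

The brass hexagonal collar holds the blanking plug in the gas test block, and nobody noted whether its thread is left-hand or right-hand: find out by feel which way it gives, easing off as soon as it binds so that the thread is never strained, and unscrew it until it stops holding the plug (nearly a quarter turn). Then lift the plug out and stand it upright in the steel dish, without disturbing the box, elbow and tape lying nearby.

Things in the scene. Friction and masses are not known exactly. Their poses are not given: they have to be found in the camera images.
- block: Gas test block, fixed to the bench: blue foot plate 110 (x) x 80 (y) x 10 mm with four bolts. Origin: centre of its underside, on the vertical collar axis, on the bench. On the foot stands the spigot, on the spigot turns the collar.
- spigot: Fixed square steel body 54 x 54 mm, 10 to 34 mm above the bench, axes as the block; origin: underside centre. It carries the thread and the plug's square socket (19 mm wide, floor 14 mm above the bench). Turned the wrong way, the collar binds: from about 0.05 rad on its moment climbs by some 7 N m per rad; 0.6 N m is safe and tells enough, about 1.1 N m (0.25 rad) strains the thread.
- collar (a joint): Angle of the brass collar about the block's vertical axis, rad: 0 at the start (screwed home), positive anticlockwise seen from above. A left-hand thread undoes clockwise (negative), a right-hand one anticlockwise; which it is varies and is invisible. Undoing: even friction of about 0.25 N m (a reading at rest lies within +-0.3), no rise, plug released beyond 1.15 rad, end stop at 1.55 rad.
- collar_grip (a point): Centre of the collar on its axis, halfway up, 46.5 mm above the bench; turns with it. The collar is a hexagon, 56 mm across flats, 65 mm across corners, 35 to 58 mm above the bench; flats face along this point's +x and -x and at every 60 deg from there. The plug's stem stands out of its top by 32 mm.
- plug: Loose blanking plug, 76 mm tall, 0.12 kg. Origin: centre of its underside, z along the stem. Square foot 18 x 18 mm up to 29 mm, crossbar 34 x 8 x 5 mm along x at 29 to 34 mm (caught under the collar while that is home), round stem 16 mm in diameter up to 76 mm. At the start the foot stands 14 mm above the bench, in the socket; raise it 50 mm or more to clear the collar.
- plug_stem (a point): On the plug's axis, 64 mm above its underside: where to grip the stem.
- dish: Loose steel dish, 106 mm in diameter, 8 mm high at the rim, its flat floor 77 mm wide and 2 mm above the bench. Origin: centre of its underside.
- oring_box: Bystander: small blue box with a cream lid, 53 x 78 x 30 mm, lying on the bench. Origin: centre of its underside.
- elbow: Bystander: brass elbow fitting, 39 x 40 x 18 mm, lying on the bench. Origin: centre of its underside.
- tape: Bystander: roll of white tape on a blue spool, 52 mm in diameter, 12 mm high, lying on the bench. Origin: centre of its underside.

How it is judged:
By the outcome, as a careful person would: the job done as asked, in the order asked, and still so for the second after the job is handed in, with the robot touching nothing.
It also fails if it takes over 69 s, if anything falls off the work surface, if the arm or the gripper's body presses on something with over 40 N, if the wrist force passes 120 N, or if a joint passes its speed limit or range.

## Working session

There is one attempt and no reset: what is moved stays moved. The work goes in short steps, Python scripts to look and compute and a tool call to move; the robot and the scene stay as the last step left them, time stands still between calls to the robot, and variables do not carry over. Pictures are saved under pics/ and viewed, at most 10 in all, crops included, and the job is handed in when it is done.

Besides the shell and the picture viewer there is one more tool, called after ">>>" in YAML: its name, and indented under it one key for each argument. arm_command: Moves the arm, as the interface text tells. Its arguments: {"type":"object","properties":{"deltas":{"type":"array"}},"required":["deltas"]}

```bash
mkdir -p pics; python3 - <<'E'
from cell import *
import cv2,numpy as np
s=read_state();print(s)
for n in("top","scene"):
    p,d=get_image(n);cv2.imwrite(f"pics/{n}1.png",p[...,::-1]);np.save(f"{n}_d.npy",d);np.save(f"{n}_p.npy",p)
    c=camera_params(n);print(n,np.round(c["camera_matrix"],1).tolist(),np.round(c["extrinsics"],3).tolist())
E
```

```text
{'clock': 0.0, 'qpos': array([ 1.1302139 ,  0.62931137,  0.03842437,  1.51836624, -0.02703759,
        0.99631118, -0.02000621]), 'qd': array([ 0.00048248, -0.00046491,  0.00144598,  0.00054521,  0.00126575,
       -0.00012417, -0.00123507]), 'tau': array([-7.14262351e-04, -5.63408446e+01,  1.22562837e+00, -1.93448907e+01,
        1.08122971e-02,  1.04656059e-02,  1.13347821e-05]), 'eef_pos': array([ 237.76345909, -604.28101099,  230.41184987]), 'tool_rot': array([-3.13971330e+00, -1.87613865e-05,  3.74770009e-01]), 'force': array([0.38663587, 0.02118048, 0.12990471]), 'torque': array([-0.02261489, -0.03373665, -0.04839634]), 'gripper_force': 0.0, 'width': 85.02957895978604}
top [[492.3, 0.0, 284.3], [0.0, 492.3, 214.4], [0.0, 0.0, 1.0]] [[-0.01, -0.99, 0.139, 460.795], [-1.0, 0.006, -0.029, 7.266], [0.028, -0.139, -0.99, 949.594], [0.0, 0.0, 0.0, 1.0]]
scene [[509.1, 0.0, 285.6], [0.0, 509.1, 212.2], [0.0, 0.0, 1.0]] [[0.559, -0.568, 0.604, 59.135], [-0.829, -0.385, 0.405, -361.768], [0.003, -0.727, -0.686, 706.014], [0.0, 0.0, 0.0, 1.0]]
```

View pics/top1.png

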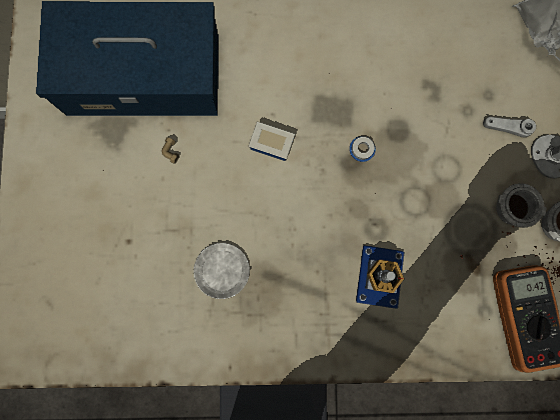

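View pics/scene1.png

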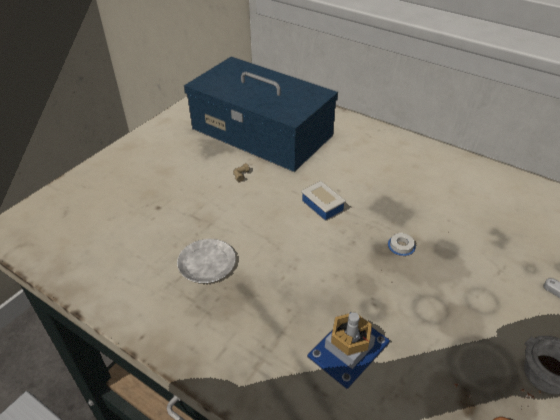

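The top view shows the block at about (381,275) with the brass hex collar and stem at (388,275). The dish is at (222,269), box at (272,140), elbow at (171,150) and tape at (362,149). The scene view agrees: collar at (352,335), dish at (207,260). The bystanders are clear of the path.

```bash
cat > h.py <<'E'
import numpy as np,cv2
from cell import *
def ray(c,uv,z):
    K,E=c["camera_matrix"],c["extrinsics"]
    uv=np.atleast_2d(np.asarray(uv,float))
    d=np.c_[uv,np.ones(len(uv))]@np.linalg.inv(K).T@E[:3,:3].T
    t=(z-E[2,3])/d[:,2]
    return E[:3,3]+d*t[:,None]
def pts(c,d):
    K,E=c["camera_matrix"],c["extrinsics"];v,u=np.mgrid[:d.shape[0],:d.shape[1]]
    P=np.stack([(u-K[0,2])*d/K[0,0],(v-K[1,2])*d/K[1,1],d],-1)
    return P@E[:3,:3].T+E[:3,3]
def big(m,k=0):
    cs,_=cv2.findContours(m.astype(np.uint8),cv2.RETR_EXTERNAL,cv2.CHAIN_APPROX_NONE)
    return max(cs,key=cv2.contourArea)[:,0]
def rect(P):
    return cv2.minAreaRect(P[:,:2].astype(np.float32))
E
python3 - <<'E'
from h import *
for n in("top","scene"):
    p=np.load(n+"_p.npy");d=np.load(n+"_d.npy");c=camera_params(n)
    P=pts(c,d);hsv=cv2.cvtColor(p,cv2.COLOR_RGB2HSV)
    v,u=np.mgrid[:420,:560]
    cu,cv=(381,275) if n=="top" else (350,345)
    near=(abs(u-cu)<50)&(abs(v-cv)<50)
    blue=near&(hsv[...,0]>100)&(hsv[...,0]<130)&(hsv[...,1]>120)
    foot=near&(P[...,2]>5)
    cb=big(blue)
    print(n,"foot rect",rect(ray(c,cb,10)))
    top=near&(P[...,2]>50)&(P[...,2]<64)
    print(" collar top",top.sum(),rect(P[top]), cv2.minEnclosingCircle(P[top][:,:2].astype(np.float32)),np.median(P[top][:,2]))
    st=near&(P[...,2]>80)
    print(" stem",st.sum(),P[st].mean(0) if st.any() else None,P[st].max(0))
    du,dv=(222,269) if n=="top" else (207,260)
    nd=(abs(u-du)<45)&(abs(v-dv)<45)
    m=nd&(hsv[...,1]<40)&(p[...,0]>70)
    k=big(m);print(" dish",cv2.fitEllipse(k),cv2.minEnclosingCircle(ray(c,k,8)[:,:2].astype(np.float32)), np.percentile(P[nd][:,2],[5,50,95]))
E
```

```text
top foot rect ((472.380615234375, -201.12657165527344), (79.22895812988281, 109.13226318359375), 80.89724731445312)
 collar top 534 ((472.1265563964844, -202.33432006835938), (62.548667907714844, 55.84177780151367), 80.7900619506836) ((471.7846984863281, -202.17677307128906), 31.53593635559082) 58.169409751037676
 stem 111 [ 467.77181024 -124.55998018  407.61427222] [478.45011111   7.26566497 949.59361057]
 dish ((221.0834197998047, 270.50958251953125), (54.74773406982422, 55.80445098876953), 44.057491302490234) ((486.4201965332031, 100.34164428710938), 53.2686882019043) [-2.5323561   0.63534982  7.19750417]
scene foot rect ((472.42401123046875, -203.7152862548828), (78.26666259765625, 109.3388900756836), 80.95689392089844)
 collar top 709 ((473.7738037109375, -203.16830444335938), (64.72159576416016, 55.6442756652832), 20.73599624633789) ((473.8803405761719, -203.45526123046875), 32.3740119934082) 57.323243591140454
 stem 150 [ 370.38623208 -242.48675256  240.79579264] [ 481.80374576 -195.29741929  706.01449767]
 dish ((206.2059326171875, 260.313720703125), (44.036190032958984, 59.77574920654297), 79.72093963623047) ((489.6143493652344, 99.12230682373047), 55.293094635009766) [-2.52683864 -0.16188291  6.05959143]
```

>>> arm_command:
  deltas:
    - {"dx": 0.02, "dy": 0.034}
    - {"dx": 0.045, "dy": 0.077}
    - {"dx": 0.07, "dy": 0.12}
    - {"dx": 0.095, "dy": 0.163}
    - {"dx": 0.12, "dy": 0.206}
    - {"dx": 0.145, "dy": 0.249}
    - {"dx": 0.17, "dy": 0.291}
    - {"dx": 0.195, "dy": 0.334, "yaw": -0.5}
    - {"dx": 0.215, "dy": 0.368, "yaw": -0.5}
    - {"dx": 0.228, "dy": 0.39, "yaw": -0.5}
    - {"dx": 0.2345, "dy": 0.402, "yaw": -0.5}
    - {"dx": 0.2345, "dy": 0.402, "yaw": -0.5}
    - {"dx": 0.2345, "dy": 0.402, "yaw": -0.5}

```text
invalid input at $.deltas[0]: expected keys dx, dy, dz, yaw, jaw
```

```bash
python3 - <<'E'
from h import *
s=read_state();print(s["clock"],s["qpos"],s["eef_pos"],s["tool_rot"],s["force"],s["torque"])
c=camera_params("wrist");p,d=get_image("wrist");cv2.imwrite("pics/w1.png",p[...,::-1])
np.savez("w1.npz",p=p,d=d);print(np.round(c["extrinsics"],3).tolist(),c["camera_matrix"].tolist())
P=pts(c,d);hsv=cv2.cvtColor(p,cv2.COLOR_RGB2HSV)
r=np.hypot(P[...,0]-472.5,P[...,1]+202.5)
for nm,m in(("collar",(r<40)&(P[...,2]>54)&(P[...,2]<62)),("stem",(r<25)&(P[...,2]>84)&(P[...,2]<95))):
    print(nm,m.sum(),rect(P[m]),cv2.minEnclosingCircle(P[m][:,:2].astype(np.float32)),np.median(P[m][:,2]))
b=(hsv[...,0]>100)&(hsv[...,0]<130)&(hsv[...,1]>120)&(r<90)&(d>0)
print(rect(ray(c,big(b),10)))
E
```

```text
0.1 [ 1.13021244  0.6292269   0.03846675  1.5182497  -0.02700737  0.99630286
 -0.02000534] [ 237.76482918 -604.3638029   230.50462819] [-3.13992450e+00  2.16846408e-05  3.74757177e-01] [ 0.18016304 -0.61238081 -0.13806989] [-0.01367817  0.03009193  0.02169617]
[[0.367, -0.891, -0.266, 305.289], [-0.93, -0.352, -0.104, -578.875], [-0.001, 0.286, -0.958, 371.997], [0.0, 0.0, 0.0, 1.0]] [[291.58988728936026, 0.0, 278.7836920605235], [0.0, 291.58988728936026, 209.97167291917282], [0.0, 0.0, 1.0]]
collar 0 ((0.0, 0.0), (0.0, 0.0), 0.0) ((0.0, 0.0), 0.0) nan
stem 0 ((0.0, 0.0), (0.0, 0.0), 0.0) ((0.0, 0.0), 0.0) nan
  return _methods._mean(a, axis=axis, dtype=dtype,
  ret = ret.dtype.type(ret / rcount)
Traceback (most recent call last):
  File "h.py", line 15, in big
    return max(cs,key=cv2.contourArea)[:,0]
           ~~~^^^^^^^^^^^^^^^^^^^^^^^^
ValueError: max() iterable argument is empty
```

View pics/w1.png

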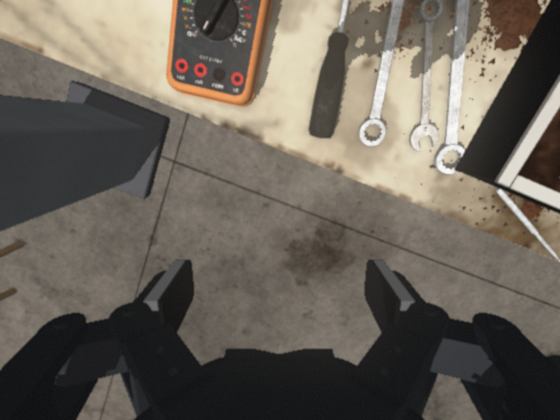

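The move was refused because every row needs all five keys. The picture therefore shows the start pose: bench edge and multimeter at (215,40), fingers at (170,300) and (385,300). I'll resend it with all keys.

>>> arm_command:
  deltas:
    - {"dx": 0.02, "dy": 0.034, "dz": 0, "yaw": 0, "jaw": 1}
    - {"dx": 0.045, "dy": 0.077, "dz": 0, "yaw": 0, "jaw": 1}
    - {"dx": 0.07, "dy": 0.12, "dz": 0, "yaw": 0, "jaw": 1}
    - {"dx": 0.095, "dy": 0.163, "dz": 0, "yaw": 0, "jaw": 1}
    - {"dx": 0.12, "dy": 0.206, "dz": 0, "yaw": 0, "jaw": 1}
    - {"dx": 0.145, "dy": 0.249, "dz": 0, "yaw": 0, "jaw": 1}
    - {"dx": 0.17, "dy": 0.291, "dz": 0, "yaw": 0, "jaw": 1}
    - {"dx": 0.195, "dy": 0.334, "dz": 0, "yaw": -0.5, "jaw": 1}
    - {"dx": 0.215, "dy": 0.368, "dz": 0, "yaw": -0.5, "jaw": 1}
    - {"dx": 0.228, "dy": 0.39, "dz": 0, "yaw": -0.5, "jaw": 1}
    - {"dx": 0.2345, "dy": 0.402, "dz": 0, "yaw": -0.5, "jaw": 1}
    - {"dx": 0.2345, "dy": 0.402, "dz": 0, "yaw": -0.5, "jaw": 1}
    - {"dx": 0.2345, "dy": 0.402, "dz": 0, "yaw": -0.5, "jaw": 1}

```text
clock: 1.45
eef_pos: [471.6, -204.4, 231.2]
tool_rot: [3.141, 0.001, 0.365]
force: [-0.1, -0.1, 0.6]
width: 85.3
gripper_force: 0.0
```

```bash
cat > w.py <<'E'
from h import *
import sys
s=read_state();print(s["clock"],s["qpos"],s["eef_pos"],s["tool_rot"],s["force"],s["torque"])
c=camera_params("wrist");p,d=get_image("wrist");cv2.imwrite(f"pics/{sys.argv[1]}.png",p[...,::-1])
P=pts(c,d);hsv=cv2.cvtColor(p,cv2.COLOR_RGB2HSV)
r=np.hypot(P[...,0]-472.5,P[...,1]+202.5)
for nm,m in(("collar",(r<40)&(P[...,2]>54)&(P[...,2]<62)),("stem",(r<25)&(P[...,2]>84)&(P[...,2]<95))):
    print(nm,m.sum(),rect(P[m]),cv2.minEnclosingCircle(P[m][:,:2].astype(np.float32)),np.median(P[m][:,2]))
b=(hsv[...,0]>100)&(hsv[...,0]<130)&(hsv[...,1]>120)&(r<90)&(d>0)
print("foot",rect(ray(c,big(b),10)))
E
python3 w.py w2
```

```text
1.45 [ 0.34258678  0.43466308  0.01544493  1.89280832 -0.00732256  0.81469451
 -0.84467184] [ 471.60019466 -204.35302948  231.20077608] [3.14104858e+00 1.16299678e-03 3.64501420e-01] [-0.0879093  -0.12074453  0.55751861] [-0.0260069   0.03848498 -0.03807954]
collar 1158 ((474.006103515625, -203.4981689453125), (62.69321823120117, 55.3262825012207), 18.908130645751953) ((473.5884704589844, -203.27772521972656), 31.716232299804688) 56.63191684332298
stem 193 ((473.93914794921875, -203.15342712402344), (14.944043159484863, 14.84150218963623), 69.11083221435547) ((473.67205810546875, -203.4044647216797), 7.905209064483643) 88.51671852135576
foot ((424.2351379394531, -211.42752075195312), (16.562349319458008, 8.411612510681152), 78.62513732910156)
```

View pics/w2.png

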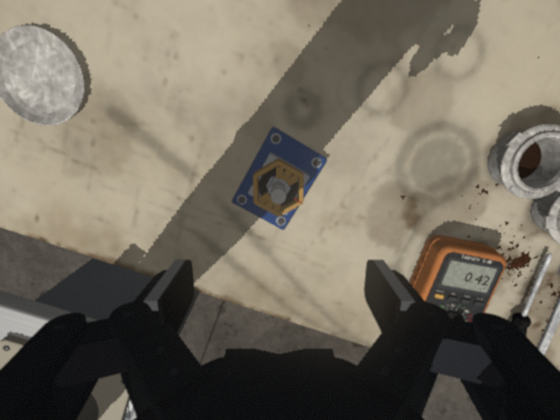

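The wrist view shows the block at (278,187), clear of the fingers, and the dish at (40,75). Next I'll centre, descend partway and re-measure.

>>> arm_command:
  deltas:
    - {"dx": 0.001, "dy": 0.001, "dz": -0.03, "yaw": 0, "jaw": 1}
    - {"dx": 0.001, "dy": 0.001, "dz": -0.065, "yaw": 0, "jaw": 1}
    - {"dx": 0.001, "dy": 0.001, "dz": -0.1, "yaw": 0, "jaw": 1}
    - {"dx": 0.001, "dy": 0.001, "dz": -0.12, "yaw": 0, "jaw": 1}
    - {"dx": 0.001, "dy": 0.001, "dz": -0.12, "yaw": 0, "jaw": 1}
    - {"dx": 0.001, "dy": 0.001, "dz": -0.12, "yaw": 0, "jaw": 1}
    - {"dx": 0.001, "dy": 0.001, "dz": -0.12, "yaw": 0, "jaw": 1}

```text
clock: 2.2
eef_pos: [474.1, -203.1, 112.6]
tool_rot: [3.14, -0.002, 0.365]
force: [0.3, -0.2, 0.5]
width: 85.2
gripper_force: 0.0
```

```bash
python3 w.py w3
```

```text
2.2 [ 0.3449874   0.61463739  0.00756811  2.00146832 -0.00804541  0.52299685
 -0.84802338] [ 474.1180206  -203.11084184  112.57957633] [ 3.13967967e+00 -1.67278075e-03  3.64644656e-01] [ 0.26323584 -0.16174711  0.47375662] [ 0.00499176 -0.00264867 -0.01943385]
collar 2582 ((473.6112365722656, -203.3726806640625), (63.074275970458984, 56.086605072021484), 80.66333770751953) ((473.3800964355469, -203.2959442138672), 32.04785919189453) 56.67655195870961
stem 522 ((473.75634765625, -203.42068481445312), (15.653425216674805, 15.231843948364258), 35.54996871948242) ((473.65924072265625, -203.35748291015625), 8.06800365447998) 88.68168085210287
foot ((515.43359375, -196.67352294921875), (30.042999267578125, 24.898700714111328), 84.21870422363281)
```

View pics/w3.png

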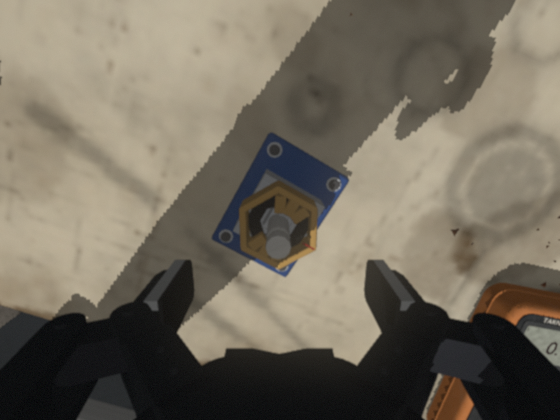

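The wrist view shows the collar at (278,222), centred between the fingers with its flats square to the pads. I'll go down to the collar and close.

>>> arm_command:
  deltas:
    - {"dx": -0.0005, "dy": 0, "dz": -0.02, "yaw": 0, "jaw": 1}
    - {"dx": -0.0005, "dy": 0, "dz": -0.045, "yaw": 0, "jaw": 1}
    - {"dx": -0.0005, "dy": 0, "dz": -0.065, "yaw": 0, "jaw": 1}
    - {"dx": -0.0005, "dy": 0, "dz": -0.077, "yaw": 0, "jaw": 1}
    - {"dx": -0.0005, "dy": 0, "dz": -0.081, "yaw": 0, "jaw": 1}
    - {"dx": -0.0005, "dy": 0, "dz": -0.081, "yaw": 0, "jaw": 1}
    - {"dx": -0.0005, "dy": 0, "dz": -0.081, "yaw": 0, "jaw": 0.75}
    - {"dx": -0.0005, "dy": 0, "dz": -0.081, "yaw": 0, "jaw": 0.75}

```text
clock: 3.05
eef_pos: [473.7, -202.2, 31.2]
tool_rot: [3.14, -0.001, 0.366]
force: [-0.5, 0.6, 0.3]
width: 64.2
gripper_force: 0.0
```

>>> arm_command:
  deltas:
    - {"dx": 0, "dy": 0, "dz": 0, "yaw": 0, "jaw": 0.55}
    - {"dx": 0, "dy": 0, "dz": 0, "yaw": 0, "jaw": 0.55}
    - {"dx": 0, "dy": 0, "dz": 0, "yaw": 0, "jaw": 0.55}
    - {"dx": 0, "dy": 0, "dz": 0, "yaw": 0, "jaw": 0.55}

```text
clock: 3.45
eef_pos: [473.8, -202.7, 31.5]
tool_rot: [3.139, -0.002, 0.366]
force: [-0.3, -0.9, 6.5]
width: 54.8
gripper_force: 63.3
```

```bash
cat > s.py <<'E'
from cell import *
import numpy as np
s=read_state();print(round(s["clock"],2),"q7",round(s["qpos"][6],3),"pos",np.round(s["eef_pos"],1),"yaw",round(np.degrees(s["tool_rot"][2]),2),"F",np.round(s["force"],1),"M",np.round(s["torque"],3),"w",round(s["width"],1),"g",round(s["gripper_force"],1))
E
python3 s.py
```

```text
3.45 q7 -0.849 pos [ 473.8 -202.7   31.5] yaw 20.94 F [-0.3 -0.9  6.5] M [-0.179  0.094  0.04 ] w 54.8 g 63.3
```

>>> arm_command:
  deltas:
    - {"dx": 0, "dy": 0, "dz": 0, "yaw": 1.5, "jaw": 0.55}
    - {"dx": 0, "dy": 0, "dz": 0, "yaw": 3, "jaw": 0.55}
    - {"dx": 0, "dy": 0, "dz": 0, "yaw": 3, "jaw": 0.55}

```text
clock: 3.75
eef_pos: [473.9, -202.7, 31.5]
tool_rot: [3.139, -0.002, 0.419]
force: [-0.1, -0.8, 5.9]
width: 55.1
gripper_force: 63.3
```

```bash
python3 s.py
```

```text
3.75 q7 -0.818 pos [ 473.9 -202.7   31.5] yaw 23.98 F [-0.1 -0.8  5.9] M [-0.16   0.107  0.112] w 55.1 g 63.3
```

>>> arm_command:
  deltas:
    - {"dx": 0, "dy": 0, "dz": 0, "yaw": 1, "jaw": 0.55}
    - {"dx": 0, "dy": 0, "dz": 0, "yaw": 2, "jaw": 0.55}
    - {"dx": 0, "dy": 0, "dz": 0, "yaw": 2, "jaw": 0.55}

```text
clock: 4.05
eef_pos: [473.8, -202.7, 31.5]
tool_rot: [3.139, -0.002, 0.453]
force: [-0.6, -0.7, 5.8]
width: 54.6
gripper_force: 63.3
```

```bash
python3 s.py
```

```text
4.05 q7 -0.798 pos [ 473.8 -202.7   31.5] yaw 25.95 F [-0.6 -0.7  5.8] M [-0.145  0.068  0.046] w 54.6 g 63.3
```

>>> arm_command:
  deltas:
    - {"dx": 0, "dy": 0, "dz": 0, "yaw": 1, "jaw": 0.55}
    - {"dx": 0, "dy": 0, "dz": 0, "yaw": 1.5, "jaw": 0.55}
    - {"dx": 0, "dy": 0, "dz": 0, "yaw": 1.5, "jaw": 0.55}

```text
clock: 4.35
eef_pos: [473.8, -202.7, 31.5]
tool_rot: [3.139, -0.001, 0.479]
force: [-1.1, -1.2, 7.1]
width: 54.8
gripper_force: 63.3
```

```bash
python3 s.py
```

```text
4.35 q7 -0.783 pos [ 473.8 -202.7   31.5] yaw 27.42 F [-1.1 -1.2  7.1] M [-0.131  0.087 -0.094] w 54.8 g 63.3
```

>>> arm_command:
  deltas:
    - {"dx": 0, "dy": 0, "dz": 0, "yaw": 1, "jaw": 0.55}
    - {"dx": 0, "dy": 0, "dz": 0, "yaw": 1, "jaw": 0.55}

```text
clock: 4.55
eef_pos: [473.8, -202.7, 31.5]
tool_rot: [3.139, -0.001, 0.496]
force: [-0.7, -0.8, 7.0]
width: 55.1
gripper_force: 63.3
```

```bash
python3 s.py; python3 - <<'E'
from h import *
m=[]
for i in range(5):
    get_image("wrist");m.append(read_state()["torque"][2])
print(np.round(m,3))
p,d=get_image("top");c=camera_params("wrist");p,d=get_image("wrist")
cv2.imwrite("pics/w4.png",p[...,::-1])
E
```

```text
4.55 q7 -0.772 pos [ 473.8 -202.7   31.5] yaw 28.44 F [-0.7 -0.8  7. ] M [-0.153  0.118  0.049] w 55.1 g 63.3
[-0.013  0.008  0.03   0.033  0.065]
```

View pics/w4.png

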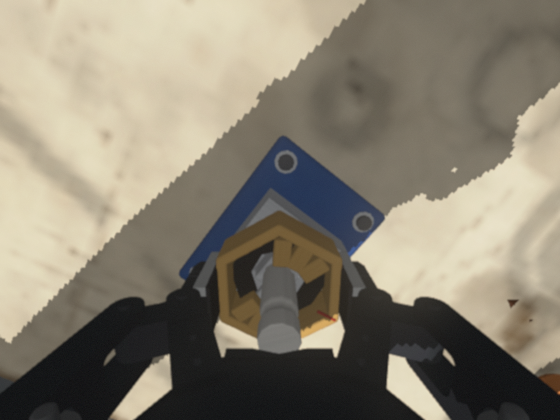

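The picture shows the collar at (277,275) still square between the pads, so it is turning with them. The moment stays near zero at 7.5°, where binding would read about 0.6 N m. Anticlockwise therefore looks like the undoing direction. I'll do one more small step to confirm.

>>> arm_command:
  deltas:
    - {"dx": 0, "dy": 0, "dz": 0, "yaw": 1.5, "jaw": 0.55}
    - {"dx": 0, "dy": 0, "dz": 0, "yaw": 1.5, "jaw": 0.55}

```text
clock: 5.1
eef_pos: [473.8, -202.7, 31.5]
tool_rot: [3.139, -0.001, 0.523]
force: [-0.8, -0.9, 6.1]
width: 54.9
gripper_force: 63.3
```

```bash
python3 s.py
```

```text
5.1 q7 -0.757 pos [ 473.8 -202.7   31.5] yaw 29.98 F [-0.8 -0.9  6.1] M [-0.138  0.159  0.205] w 54.9 g 63.3
```

>>> arm_command:
  deltas:
    - {"dx": 0, "dy": 0, "dz": 0, "yaw": 2, "jaw": 0.55}
    - {"dx": 0, "dy": 0, "dz": 0, "yaw": 5, "jaw": 0.55}
    - {"dx": 0, "dy": 0, "dz": 0, "yaw": 8, "jaw": 0.55}
    - {"dx": 0, "dy": 0, "dz": 0, "yaw": 11, "jaw": 0.55}
    - {"dx": 0, "dy": 0, "dz": 0, "yaw": 14, "jaw": 0.55}
    - {"dx": 0, "dy": 0, "dz": 0, "yaw": 17, "jaw": 0.55}
    - {"dx": 0, "dy": 0, "dz": 0, "yaw": 20, "jaw": 0.55}

```text
clock: 5.8
eef_pos: [473.7, -202.6, 31.5]
tool_rot: [3.139, -0.0, 0.873]
force: [0.0, -0.8, 5.8]
width: 54.9
gripper_force: 63.3
```

```bash
python3 s.py
```

```text
5.8 q7 -0.55 pos [ 473.7 -202.6   31.5] yaw 50.01 F [ 0.  -0.8  5.8] M [ 0.071  0.095 -0.259] w 54.9 g 63.3
```

Steady friction of 0.26 N m with no rise, so it is a right-hand thread. I'll continue to about 75°.

>>> arm_command:
  deltas:
    - {"dx": 0, "dy": 0, "dz": 0, "yaw": 3, "jaw": 0.55}
    - {"dx": 0, "dy": 0, "dz": 0, "yaw": 6, "jaw": 0.55}
    - {"dx": 0, "dy": 0, "dz": 0, "yaw": 9, "jaw": 0.55}
    - {"dx": 0, "dy": 0, "dz": 0, "yaw": 12, "jaw": 0.55}
    - {"dx": 0, "dy": 0, "dz": 0, "yaw": 15, "jaw": 0.55}
    - {"dx": 0, "dy": 0, "dz": 0, "yaw": 18, "jaw": 0.55}
    - {"dx": 0, "dy": 0, "dz": 0, "yaw": 21, "jaw": 0.55}
    - {"dx": 0, "dy": 0, "dz": 0, "yaw": 24, "jaw": 0.55}

```text
clock: 6.6
eef_pos: [473.7, -202.5, 31.5]
tool_rot: [3.14, 0.001, 1.292]
force: [-1.1, 0.7, 7.0]
width: 55.2
gripper_force: 63.4
```

```bash
python3 s.py; python3 -c "
from cell import *;print(read_state()['qpos'])"
```

```text
6.6 q7 -0.296 pos [ 473.7 -202.5   31.5] yaw 74.01 F [-1.1  0.7  7. ] M [ 0.114  0.101 -0.252] w 55.2 g 63.4
[ 0.4783956   0.76560626 -0.19451844  2.03514281  0.37848424  0.37243141
 -0.2962932 ]
```

>>> arm_command:
  deltas:
    - {"dx": 0, "dy": 0, "dz": 0, "yaw": 3, "jaw": 0.55}
    - {"dx": 0, "dy": 0, "dz": 0, "yaw": 6, "jaw": 0.55}
    - {"dx": 0, "dy": 0, "dz": 0, "yaw": 9, "jaw": 0.55}
    - {"dx": 0, "dy": 0, "dz": 0, "yaw": 12, "jaw": 0.55}
    - {"dx": 0, "dy": 0, "dz": 0, "yaw": 15, "jaw": 0.55}
    - {"dx": 0, "dy": 0, "dz": 0, "yaw": 18, "jaw": 0.55}
    - {"dx": 0, "dy": 0, "dz": 0, "yaw": 20, "jaw": 0.55}
    - {"dx": 0, "dy": 0, "dz": 0, "yaw": 22, "jaw": 0.55}
    - {"dx": 0, "dy": 0, "dz": 0, "yaw": 22, "jaw": 0.55}

```text
clock: 7.5
eef_pos: [473.5, -202.5, 31.5]
tool_rot: [3.14, 0.001, 1.676]
force: [-1.1, -0.4, 7.2]
width: 54.9
gripper_force: 63.4
```

```bash
python3 s.py; python3 -c "
from cell import *;print(read_state()['qpos'])"
```

```text
7.5 q7 -0.055 pos [ 473.5 -202.5   31.5] yaw 96.01 F [-1.1 -0.4  7.2] M [0.052 0.172 0.271] w 54.9 g 63.4
[ 0.5375594   0.77399701 -0.28446587  2.03361047  0.52677972  0.40232976
 -0.05468836]
```

>>> arm_command:
  deltas:
    - {"dx": 0, "dy": 0, "dz": 0, "yaw": 0, "jaw": 0.75}
    - {"dx": 0, "dy": 0, "dz": 0, "yaw": 0, "jaw": 0.8}
    - {"dx": 0, "dy": 0, "dz": 0, "yaw": 0, "jaw": 0.85}
    - {"dx": 0, "dy": 0, "dz": 0.01, "yaw": 0, "jaw": 0.85}
    - {"dx": 0, "dy": 0, "dz": 0.025, "yaw": 0, "jaw": 0.85}
    - {"dx": 0, "dy": 0, "dz": 0.033, "yaw": 0, "jaw": 0.85}
    - {"dx": 0, "dy": 0, "dz": 0.033, "yaw": 0, "jaw": 0.85}
    - {"dx": 0, "dy": 0, "dz": 0.033, "yaw": 0, "jaw": 0.85}

```text
clock: 8.3
eef_pos: [473.0, -202.0, 63.5]
tool_rot: [3.141, 0.0, 1.675]
force: [0.5, -0.2, 0.1]
width: 72.5
gripper_force: 0.0
```

```bash
python3 s.py; python3 w.py w5
```

```text
8.3 q7 -0.025 pos [ 473.  -202.    63.5] yaw 95.96 F [ 0.5 -0.2  0.1] M [ 0.058  0.001 -0.027] w 72.5 g 0.0
8.3 [ 0.57104222  0.72012908 -0.33415354  2.02272631  0.49178383  0.47586175
 -0.02453498] [ 473.00444916 -202.01281977   63.46991491] [3.14123600e+00 1.89025188e-04 1.67481217e+00] [ 0.54082546 -0.15734037  0.05118361] [ 0.05839552  0.00081509 -0.02680536]
collar 3989 ((473.0516052246094, -203.29949951171875), (63.12377166748047, 56.17924499511719), 35.809268951416016) ((473.0594482421875, -203.41123962402344), 31.851905822753906) 56.73494513336286
stem 955 ((473.0830993652344, -203.12603759765625), (15.225586891174316, 16.11826515197754), 7.446130752563477) ((472.831298828125, -203.24813842773438), 8.22261905670166) 88.68254490675413
foot ((433.9660339355469, -188.51296997070312), (42.207130432128906, 24.3201847076416), 79.09381103515625)
```

View pics/w5.png

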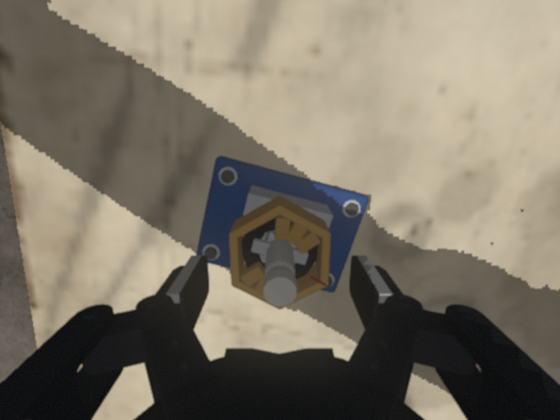

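Collar measured at +75° (corner now at 35.8°). The crossbar shows at (278,248) in the slot and the stem is centred. I'll close on the stem.

>>> arm_command:
  deltas:
    - {"dx": 0, "dy": -0.001, "dz": 0, "yaw": 0, "jaw": 0.5}
    - {"dx": 0, "dy": -0.001, "dz": 0, "yaw": 0, "jaw": 0.25}
    - {"dx": 0, "dy": -0.001, "dz": 0, "yaw": 0, "jaw": 0.25}
    - {"dx": 0, "dy": -0.001, "dz": 0, "yaw": 0, "jaw": 0.25}
    - {"dx": 0, "dy": -0.001, "dz": 0, "yaw": 0, "jaw": 0.1}
    - {"dx": 0, "dy": -0.001, "dz": 0, "yaw": 0, "jaw": 0.1}
    - {"dx": 0, "dy": -0.001, "dz": 0, "yaw": 0, "jaw": 0.1}
    - {"dx": 0, "dy": -0.001, "dz": 0, "yaw": 0, "jaw": 0.1}

```text
clock: 9.15
eef_pos: [473.0, -202.8, 63.3]
tool_rot: [3.141, -0.0, 1.675]
force: [0.7, -0.4, -0.1]
width: 13.9
gripper_force: 58.5
```

```bash
python3 s.py
```

```text
9.15 q7 -0.023 pos [ 473.  -202.8   63.3] yaw 95.98 F [ 0.7 -0.4 -0.1] M [ 0.051 -0.018  0.021] w 13.9 g 58.5
```

>>> arm_command:
  deltas:
    - {"dx": 0, "dy": 0, "dz": 0.003, "yaw": 0, "jaw": 0.1}
    - {"dx": 0, "dy": 0, "dz": 0.006, "yaw": 0, "jaw": 0.1}
    - {"dx": 0, "dy": 0, "dz": 0.01, "yaw": 0, "jaw": 0.1}
    - {"dx": 0, "dy": 0, "dz": 0.014, "yaw": 0, "jaw": 0.1}

```text
clock: 9.55
eef_pos: [473.0, -202.5, 77.4]
tool_rot: [3.141, -0.001, 1.675]
force: [0.6, 1.0, -7.3]
width: 14.3
gripper_force: 59.0
```

```bash
python3 s.py
```

```text
9.55 q7 -0.008 pos [ 473.  -202.5   77.4] yaw 95.98 F [ 0.6  1.  -7.3] M [ 0.134 -0.349 -0.013] w 14.3 g 59.0
```

>>> arm_command:
  deltas:
    - {"dx": 0, "dy": 0, "dz": 0.005, "yaw": 0, "jaw": 0.1}
    - {"dx": 0, "dy": 0, "dz": 0.01, "yaw": 0, "jaw": 0.1}
    - {"dx": 0, "dy": 0, "dz": 0.015, "yaw": 0, "jaw": 0.1}

```text
clock: 9.85
eef_pos: [472.8, -202.6, 92.5]
tool_rot: [-3.141, -0.001, 1.675]
force: [1.5, 0.9, -6.8]
width: 13.9
gripper_force: 58.9
```

```bash
python3 s.py
```

```text
9.85 q7 0.007 pos [ 472.8 -202.6   92.5] yaw 95.98 F [ 1.5  0.9 -6.8] M [ 0.293 -0.302  0.025] w 13.9 g 58.9
```

>>> arm_command:
  deltas:
    - {"dx": 0, "dy": 0, "dz": 0.007, "yaw": 0, "jaw": 0.1}
    - {"dx": 0, "dy": 0, "dz": 0.014, "yaw": 0, "jaw": 0.1}
    - {"dx": 0, "dy": 0, "dz": 0.021, "yaw": 0, "jaw": 0.1}
    - {"dx": 0, "dy": 0, "dz": 0.03, "yaw": 0, "jaw": 0.1}
    - {"dx": 0, "dy": 0, "dz": 0.045, "yaw": 0, "jaw": 0.1}
    - {"dx": 0, "dy": 0, "dz": 0.055, "yaw": 0, "jaw": 0.1}
    - {"dx": 0, "dy": 0, "dz": 0.055, "yaw": 0, "jaw": 0.1}

```text
clock: 10.55
eef_pos: [474.0, -203.5, 149.1]
tool_rot: [3.139, 0.002, 1.675]
force: [0.8, 0.1, -0.8]
width: 14.4
gripper_force: 59.6
```

```bash
python3 s.py;python3 - <<'E'
from h import *
for n in ("wrist","scene"):
    p,d=get_image(n);c=camera_params(n)
    cv2.imwrite(f"pics/{n}6.png",p[...,::-1] if n=="wrist" else cv2.resize(p[150:420,200:500,::-1],None,fx=2,fy=2))
E
```

```text
10.55 q7 0.065 pos [ 474.  -203.5  149.1] yaw 95.95 F [ 0.8  0.1 -0.8] M [0.03  0.012 0.02 ] w 14.4 g 59.6
```

View pics/scene6.png

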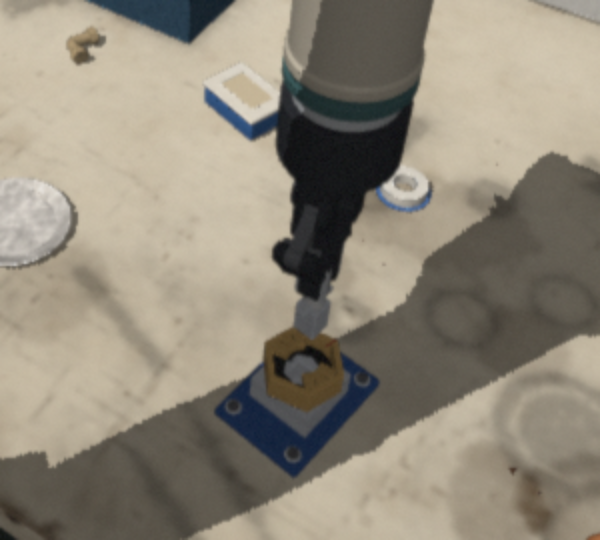

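The scene view shows the plug hanging in the fingers at (312,315), clear of the collar at (303,372). I'll carry it to the dish.

>>> arm_command:
  deltas:
    - {"dx": 0.001, "dy": 0.015, "dz": 0, "yaw": 0, "jaw": 0.1}
    - {"dx": 0.002, "dy": 0.045, "dz": 0, "yaw": 0, "jaw": 0.1}
    - {"dx": 0.004, "dy": 0.08, "dz": 0, "yaw": 0, "jaw": 0.1}
    - {"dx": 0.006, "dy": 0.12, "dz": 0, "yaw": 0, "jaw": 0.1}
    - {"dx": 0.008, "dy": 0.16, "dz": 0, "yaw": 0, "jaw": 0.1}
    - {"dx": 0.01, "dy": 0.2, "dz": 0, "yaw": 0, "jaw": 0.1}
    - {"dx": 0.012, "dy": 0.24, "dz": 0, "yaw": 0, "jaw": 0.1}
    - {"dx": 0.013, "dy": 0.27, "dz": 0, "yaw": 0, "jaw": 0.1}
    - {"dx": 0.014, "dy": 0.29, "dz": 0, "yaw": 0, "jaw": 0.1}
    - {"dx": 0.014, "dy": 0.302, "dz": 0, "yaw": 0, "jaw": 0.1}
    - {"dx": 0.014, "dy": 0.302, "dz": 0, "yaw": 0, "jaw": 0.1}
    - {"dx": 0.014, "dy": 0.302, "dz": 0, "yaw": 0, "jaw": 0.1}
    - {"dx": 0.014, "dy": 0.302, "dz": 0, "yaw": 0, "jaw": 0.1}

```text
clock: 11.95
eef_pos: [486.7, 97.4, 147.1]
tool_rot: [-3.141, 0.001, 1.673]
force: [0.7, -0.0, -1.4]
width: 13.7
gripper_force: 59.6
```

```bash
python3 s.py;python3 - <<'E'
from h import *
c=camera_params("wrist");p,d=get_image("wrist");P=pts(c,d);cv2.imwrite("pics/w7.png",p[...,::-1])
s=read_state()["eef_pos"]
r=np.hypot(P[...,0]-488,P[...,1]-99)
k=(d>0)&(r<70)&(P[...,2]>3.5)&(P[...,2]<14)
print("dish rim",k.sum(),cv2.minEnclosingCircle(P[k][:,:2].astype(np.float32)))
k=(d>0)&(r<45)
print("floor z",np.median(P[k&(P[...,2]<8)][:,2]))
q=P[k&(P[...,2]>60)]
for z in range(70,165,10):
    a=q[abs(q[:,2]-z)<5]
    if len(a):print(z,len(a),a.mean(0).round(1),a[:,:2].min(0).round(1),a[:,:2].max(0).round(1))
E
```

```text
11.95 q7 -0.518 pos [486.7  97.4 147.1] yaw 95.85 F [ 0.7 -0.  -1.4] M [ 0.011 -0.008  0.031] w 13.7 g 59.6
dish rim 2073 ((487.0008544921875, 99.05172729492188), 53.087860107421875)
floor z 0.552650419507728
100 102 [486.2 104.8 101.3] [476.6  92.6] [496.2 106.9]
110 147 [486.7 105.1 110.2] [477.2  96.6] [496.4 107. ]
120 210 [487.1 104.9 120.9] [477.5  97.8] [496.4 107. ]
130 445 [482.3 102.1 129.1] [469.3  95.5] [503.4 107. ]
140 185 [485.8 103.  140.2] [479.  99.] [493.1 104.8]
150 394 [485.6 104.5 151.4] [466.7  99.2] [504.9 109.5]
160 778 [485.5 104.5 159.9] [465.2  97.2] [506.1 109.6]
```

View pics/w7.png

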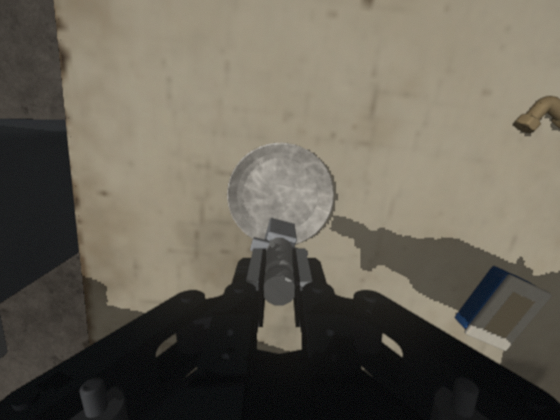

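The dish is at (282,193), with the plug hanging upright above it at (280,240). I'll lower it.

>>> arm_command:
  deltas:
    - {"dx": 0, "dy": 0.001, "dz": -0.015, "yaw": 0, "jaw": 0.1}
    - {"dx": 0, "dy": 0.001, "dz": -0.035, "yaw": 0, "jaw": 0.1}
    - {"dx": 0, "dy": 0.001, "dz": -0.055, "yaw": 0, "jaw": 0.1}
    - {"dx": 0, "dy": 0.001, "dz": -0.07, "yaw": 0, "jaw": 0.1}
    - {"dx": 0, "dy": 0.001, "dz": -0.08, "yaw": 0, "jaw": 0.1}
    - {"dx": 0, "dy": 0.001, "dz": -0.087, "yaw": 0, "jaw": 0.1}
    - {"dx": 0, "dy": 0.001, "dz": -0.091, "yaw": 0, "jaw": 0.1}
    - {"dx": 0, "dy": 0.001, "dz": -0.091, "yaw": 0, "jaw": 0.1}
    - {"dx": 0, "dy": 0.001, "dz": -0.091, "yaw": 0, "jaw": 0.1}

```text
clock: 12.9
eef_pos: [487.3, 100.2, 56.7]
tool_rot: [3.141, -0.0, 1.675]
force: [-0.8, 0.4, -1.1]
width: 14.1
gripper_force: 59.6
```

```bash
python3 s.py
```

```text
12.9 q7 -0.616 pos [487.3 100.2  56.7] yaw 95.97 F [-0.8  0.4 -1.1] M [ 0.044  0.053 -0.03 ] w 14.1 g 59.6
```

>>> arm_command:
  deltas:
    - {"dx": 0, "dy": 0, "dz": -0.002, "yaw": 0, "jaw": 0.1}
    - {"dx": 0, "dy": 0, "dz": -0.0035, "yaw": 0, "jaw": 0.1}
    - {"dx": 0, "dy": 0, "dz": -0.0045, "yaw": 0, "jaw": 0.1}
    - {"dx": 0, "dy": 0, "dz": -0.0045, "yaw": 0, "jaw": 0.1}

```text
clock: 13.3
eef_pos: [486.9, 100.1, 51.8]
tool_rot: [-3.142, -0.0, 1.675]
force: [0.1, -0.9, -1.2]
width: 14.3
gripper_force: 59.6
```

```bash
python3 s.py
```

```text
13.3 q7 -0.62 pos [486.9 100.1  51.8] yaw 95.98 F [ 0.1 -0.9 -1.2] M [ 0.023 -0.007 -0.063] w 14.3 g 59.6
```

>>> arm_command:
  deltas:
    - {"dx": 0, "dy": 0, "dz": -0.0005, "yaw": 0, "jaw": 0.1}
    - {"dx": 0, "dy": 0, "dz": -0.001, "yaw": 0, "jaw": 0.1}
    - {"dx": 0, "dy": 0, "dz": -0.001, "yaw": 0, "jaw": 0.1}

```text
clock: 13.6
eef_pos: [487.1, 100.2, 51.3]
tool_rot: [3.141, 0.0, 1.675]
force: [-1.4, -0.9, 4.3]
width: 13.8
gripper_force: 60.2
```

```bash
python3 s.py
```

```text
13.6 q7 -0.621 pos [487.1 100.2  51.3] yaw 95.98 F [-1.4 -0.9  4.3] M [-0.032  0.247 -0.048] w 13.8 g 60.2
```

Contact at the expected height. I'll release, wait, then rise.

>>> arm_command:
  deltas:
    - {"dx": 0, "dy": 0, "dz": 0, "yaw": 0, "jaw": 0.2}
    - {"dx": 0, "dy": 0, "dz": 0, "yaw": 0, "jaw": 0.24}
    - {"dx": 0, "dy": 0, "dz": 0, "yaw": 0, "jaw": 0.3}
    - {"dx": 0, "dy": 0, "dz": 0, "yaw": 0, "jaw": 0.4}
    - {"dx": 0, "dy": 0, "dz": 0, "yaw": 0, "jaw": 0.5}
    - {"dx": 0, "dy": 0, "dz": 0, "yaw": 0, "jaw": 0.5}
    - {"dx": 0, "dy": 0, "dz": 0.01, "yaw": 0, "jaw": 0.5}
    - {"dx": 0, "dy": 0, "dz": 0.03, "yaw": 0, "jaw": 0.5}
    - {"dx": 0, "dy": 0, "dz": 0.06, "yaw": 0, "jaw": 0.5}
    - {"dx": 0, "dy": 0, "dz": 0.1, "yaw": 0, "jaw": 0.5}
    - {"dx": 0, "dy": 0, "dz": 0.13, "yaw": 0, "jaw": 0.5}
    - {"dx": 0, "dy": 0, "dz": 0.14, "yaw": 0, "jaw": 0.5}
    - {"dx": 0, "dy": 0, "dz": 0.14, "yaw": 0, "jaw": 0.5}

```text
clock: 14.9
eef_pos: [487.9, 100.2, 192.5]
tool_rot: [3.138, -0.0, 1.675]
force: [-0.5, 0.3, 0.6]
width: 42.6
gripper_force: 0.0
```

```bash
python3 s.py;python3 - <<'E'
from h import *
p,d=get_image("scene");cv2.imwrite("pics/s8.png",p[...,::-1])
E
```

```text
14.9 q7 -0.479 pos [487.9 100.2 192.5] yaw 95.95 F [-0.5  0.3  0.6] M [-0.038  0.023 -0.049] w 42.6 g 0.0
```

View pics/s8.png

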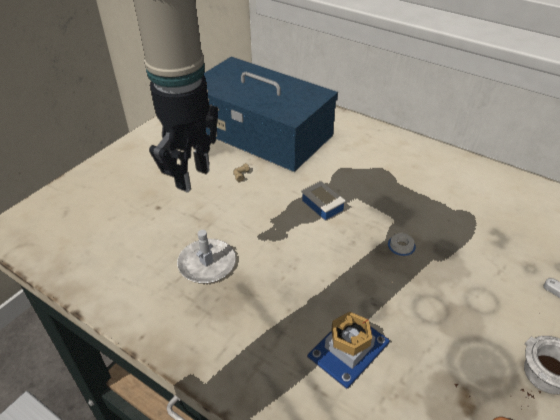

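The plug stands upright in the dish at (204,250) and the collar at (353,335) is empty. The box (323,200), elbow (242,172) and tape (402,243) are where they were, and the gripper is clear. I'm handing in.

```bash
python3 -c "
from cell import *;print(finish_job())"
```

```text
the job is handed in; nothing more can be done
None
```

The collar has a right-hand thread: I unscrewed it about 75° anticlockwise with no binding, stood the plug upright in the steel dish, saw no movement of the box, elbow or tape, and handed the job in at about 15 s.

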